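# Slide the meal box between the serving pans to the pick-up mat

### The job

Gently push the red-lidded meal box along the counter, through the narrow gap between the two fixed steel pans, and leave it lying wholly on the green mat at the other end, roughly square with the mat. Only push it: it must stay flat on the counter and never be lifted, carried or tipped. Leave the other things on the counter where they are.

Things in the scene. Friction and masses are not known exactly. Their poses are not given: they have to be found in the camera images.
- box: Meal box: closed rigid white box, red lid, 90 mm (its x) by 110 mm (its y) by 45 mm tall, upright sides, vertical edges rounded at 10 mm; 0.25 to 0.5 kg, loose. Origin: centre of underside, z up. Its y axis starts within 25 degrees of the gate's y. It starts at either end of the gap (left or right), clear of it, centre 150 to 180 mm from the gate's along the gate's y, up to 35 mm out of line.
- gate: Two shallow steel pans (gold butter pats; bread rolls), fixed, with a straight gap between. Origin: counter level, middle of the gap, z up. The gap runs along y (within 18 degrees of world y): 96 mm wide (pan sides at x -48 and +48 mm), 108 mm long (y -54 to +54 mm). Each pan is 176 mm in x, 108 in y, 40 tall with contents, vertical corners rounded at 16 mm.
- mat: Green mat, flat and fixed (1 mm, no step to slide over), at the other end of the gap from the box: 220 mm (its x) by 190 mm (its y), origin at its centre. Axes within 6 degrees of the gate's; centre 150 to 180 mm from the gate's along the gate's y and up to 35 mm out of line with the gap.
- mug: Bystander to leave alone: white mug with handle, 70 mm tall, 72 mm across; origin at its underside.
- shaker: Bystander to leave alone: aluminium salt shaker, 68 mm tall, 44 mm across; origin at its underside.
- blue_lid: Bystander to leave alone: round blue plastic lid lying flat, 72 mm across, 10 mm thick; origin at its underside.
- sauce_cup: Bystander to leave alone: small white open sauce cup, 32 mm tall, 60 mm across; origin at its underside.
- jar: Bystander to leave alone: amber jar with yellow cap, 85 mm tall, 64 mm across; origin at its underside.
- spoon: Bystander to leave alone: serving spoon lying flat, 200 mm long along its x axis; origin near its middle, on the counter.
- roll: Bystander to leave alone: bread roll, 40 mm tall, 68 mm across; origin at its underside.

How it is judged:
On the way:
1. the box is between the pans, lying flat, its middle within 20 mm of the middle of the gap along it (y of box in the frame of gate between -0.02 and 0.02 m and x of box in the frame of gate between -0.012 and 0.012 m and height (world z) of box below 0.006 m), for 0.04 s.
At the end, for the whole second after the job is handed in: The box lies flat and at rest on the mat, its centre within 65 mm of the mat's centre along the mat's x and 40 mm along its y (so that it is wholly on it), its sides within 0.35 rad of the mat's (x of box in the frame of mat between -0.065 and 0.065 m and y of box in the frame of mat between -0.04 and 0.04 m and height (world z) of box below 0.006 m and angle between the y axis of box and the y axis of mat, either way round below 0.35 rad and angle between box's own z axis and vertical below 0.05 rad and linear speed of box below 0.01 m/s); the robot touches nothing.
It fails at once if the box is lifted more than 10 mm (height (world z) of box above 0.01 m).
It fails at once if the box is tipped more than 0.15 rad (angle between box's own z axis and vertical above 0.15 rad).
It fails at once if the box is shoved faster than 0.4 m/s (linear speed of box above 0.4 m/s).
It fails at once if another thing on the counter is moved more than 25 mm (distance of any of mug, shaker, blue_lid, sauce_cup, jar, spoon, roll from where it was at the start of the episode above 0.025 m).
It also fails if it takes over 67 s, if anything falls off the work surface, if the arm or the gripper's body presses on something with over 40 N, if the wrist force passes 120 N, or if a joint passes its speed limit or range.

### The arm

A 6-joint arm with a two-finger parallel gripper is mounted at the origin on the work surface. World frame = base frame: x ahead of the robot, y to its left, z up, the work surface at z = 0. Lengths are in m, angles in rad, forces in N, time in s.
With the tool pointing down it reaches from about 0.325 to 0.9 m from the base axis. Payload 6.1 kg.
Tool frame: the origin (TCP) lies at the centre of the arm's flange, where the gripper is bolted on; the fingertips stand 182 mm ahead of it and the grasp point (between the pads) lies 164 mm ahead of it; z points along the fingers, y is the line along which they close (so a half turn about z gives the same grasp; the last joint's range is limited). The gripper opens to 87 mm and grips with 3 to 60 N. Pads are 19 mm wide; open, the fingers measure 117 mm over their backs; the gripper's body (75 mm by 190 mm) begins 51 mm behind the grasp point.
Start: joints at [1.211, 0.22, 1.526, -0, 1.395, -0.126], TCP at [0.145, 0.608, 0.405] pointing down, gripper open.
Joint ranges: [-2.98, 2.98], [-0.91, 2.08], [0.09, 2.57], [-1.24, 4.39], [0.2, 2.65], [-2.68, 2.68]. Speed limits (rad/s): [2.57, 2.57, 3.01, 3.14, 3.14, 3.14].

### API

Orientations are given as [roll, pitch, yaw] about the fixed x, y, z axes, in that order (R = Rz(yaw) Ry(pitch) Rx(roll)).
In Python, from plant import r, solve_ik, vision, monitor gives the robot as it stands. Calls block until the motion is done:
- r.reach(position, orientation): joint-space move of the TCP to a pose.
- r.line_to(position, frame=None, rate=0.15): straight line of the TCP; frame=None keeps the orientation; rate is the mean speed in m/s.
- r.set_joints(angles): joint-space move.
- r.move_gripper(opening): finger opening in m; the grip force is fixed at half the most; returns when the fingers have stopped.
- r.pause(seconds).
- solve_ik(position, orientation): joint angles nearest the present ones, or None.
- vision.get_image(name): name is "side" or "top" or "wrist"; returns a dict with "pixels" (384x512x3 uint8, blue, green, red), "vertical_fov" (degrees; the focal length in pixels is half the picture's height over the tangent of half this angle, whatever the lens; pixels are square), "cx", "cy" (the principal point, pixels), "k1" (the pictures are not rectified: a ray, as slopes to the right and down, at radius r is drawn at 1 + k1 r^2 times it, then the intrinsics apply), "R" (3x3) and "t" (3): a world point X has camera coordinates R X + t. Camera axes: x right, y down, z forward; pixel columns grow to the right and rows downward; lengths in m; the calibration is good to about 2 mm. A picture is of the moment at which its call begins. There is no depth.
A pose or a line that the arm cannot do raises r.IKError and nothing moves.
- r.close_job(): hands the job in; it is judged then, once.
Readings, each from a call of its own:
- monitor.read_time(): time.
- monitor.read_qpos(): joint angles.
- monitor.read_qvel(): joint speeds.
- monitor.read_effort(): joint torques, N m.
- monitor.read_tcp_pos(): TCP position.
- monitor.read_eef_rot(): TCP orientation.
- monitor.read_ft_force(): force on the tool from outside, world axes, zero at the start.
- monitor.read_ft_torque(): the same for the moment, N m.
- monitor.read_gripper_width(): finger opening in m.
- monitor.read_grip_force(): force on a finger pad.
Only numpy, scipy, OpenCV 4.12 (cv2) and the standard library are available. Lean on these libraries where they do the work, as an engineer would, in place of code of your own. Each camera call takes 0.05 s, during which the arm holds its last target. There are 200 camera calls.

## Working session

There is one attempt and no reset: what is moved stays moved. The work goes in short steps, each a Python script; the robot and the scene stay as the last script left them, time stands still between calls to the robot, and variables do not carry over. Pictures are saved under pics/ and viewed, at most 10 in all, crops included, and the job is handed in when it is done.

```bash
mkdir -p pics; ls
python3 - <<'E'
from plant import r,vision,monitor
import cv2,numpy as np
for n in("top","side"):
    d=vision.get_image(n);cv2.imwrite(f"pics/{n}0.png",d["pixels"])
    print(n,d["vertical_fov"],d["cx"],d["cy"],d["k1"],np.round(d["R"],3).tolist(),np.round(d["t"],3),-d["R"].T@d["t"])
print(monitor.read_time(),monitor.read_eef_rot())
E
```

```text
pics
top 55.45793413916965 252.46876754819482 195.27613488764717 -0.05754720330071587 [[0.014, -1.0, 0.005], [-0.974, -0.015, -0.225], [0.225, -0.001, -0.974]] [-0.011  0.568  1.085] [ 3.09834707e-01 -8.59228973e-04  1.18471437e+00]
side 49.753832518799406 253.91250752560248 196.1080483297838 -0.01903177998637582 [[0.974, -0.226, 0.004], [-0.144, -0.635, -0.759], [0.174, 0.738, -0.652]] [-0.536  0.129  1.098] [ 0.35035568 -0.84999439  0.81599635]
0.1 [-3.13982097e+00 -1.95061667e-04  2.90778660e+00]
```

View pics/top0.png

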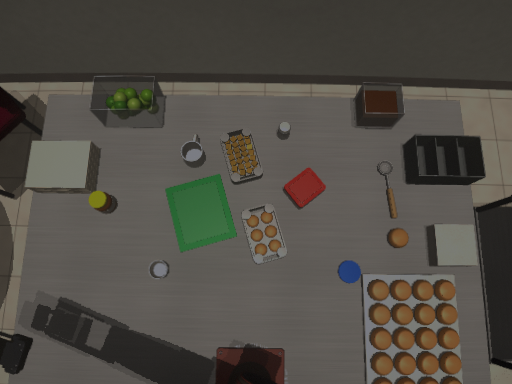

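View pics/side0.png

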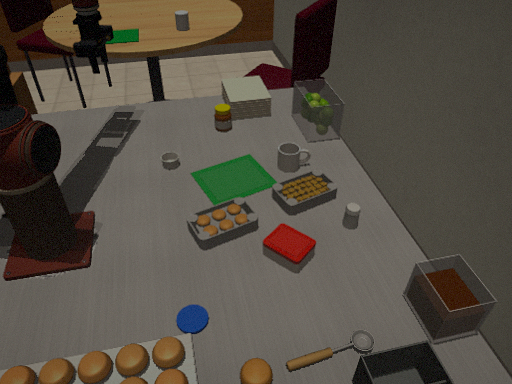

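```bash
cat > h.py <<'E'
import cv2,numpy as np
from plant import r,solve_ik,vision,monitor
def cam(d):
    f=192/np.tan(np.radians(d["vertical_fov"]/2)); return np.array([[f,0,d["cx"]],[0,f,d["cy"]],[0,0,1]]),np.array([d["k1"],0,0,0.])
def rays(d,px):
    K,D=cam(d); n=cv2.undistortPoints(np.float64(px).reshape(-1,1,2),K,D)[:,0]
    return -d["R"].T@d["t"], np.c_[n,np.ones(len(n))]@d["R"]
def onplane(d,px,z):
    c,v=rays(d,px); return (c+v*((z-c[2])/v[:,2])[:,None])[:,:2]
def proj(d,X):
    K,D=cam(d); return cv2.projectPoints(np.float64(X).reshape(-1,1,3),cv2.Rodrigues(d["R"])[0],d["t"],K,D)[0][:,0]
def big(m):
    c=max(cv2.findContours(m.astype(np.uint8),cv2.RETR_EXTERNAL,cv2.CHAIN_APPROX_NONE)[0],key=cv2.contourArea)
    return c[:,0].astype(float)
def red(p): b,g,R=[p[...,i].astype(int) for i in range(3)]; return (R>90)&(R>2.5*g)&(R>2.5*b)
def green(p): b,g,R=[p[...,i].astype(int) for i in range(3)]; return (g>60)&(g>1.7*R)&(g>1.5*b)
def rect(P):
    # centre, sizes (about x, about y), yaw of y axis relative to world y
    (c,s,a)=cv2.minAreaRect(P.astype(np.float32)*1000); c=np.array(c)/1000;s=np.array(s)/1000
    if a>45: a-=90; s=s[::-1]
    return c,s,np.radians(a)
def box(n="top",z=0.045):
    d=vision.get_image(n); p=d["pixels"].copy(); 
    if n!="wrist": p[:,330:]=0; p[280:]=0
    return rect(onplane(d,big(red(p)),z))
E
cat > /tmp/a.py <<'E'
from h import *
for n in("top","side"):
    d=vision.get_image(n);p=d["pixels"].copy();p[280:]=0; 
    if n=="side": p[:140]=0
    if n=="top": p[:,330:]=0
    R=big(red(p));G=big(green(p))
    for z in (0.03,0.045): print(n,"box",z,rect(onplane(d,R,z)))
    print(n,"mat",rect(onplane(d,G,0.001)))
    x0,y0,w,h=(215,120,80,150) if n=="top" else (180,160,165,95)
    s=5 if n=="side" else 4
    cv2.imwrite(f"pics/{n}1.png",cv2.resize(d["pixels"][y0:y0+h,x0:x0+w],None,fx=4,fy=4,interpolation=cv2.INTER_CUBIC))
# wrist from above
g=np.array([0.56,0.0])
r.reach([0.50,-0.02,0.45],[np.pi,0,np.pi/2+1.4])
d=vision.get_image("wrist");cv2.imwrite("pics/w0.png",cv2.convertScaleAbs(d["pixels"],alpha=1.5));print(d["vertical_fov"],d["R"],-d["R"].T@d["t"],monitor.read_time())
np.save("/tmp/w0.npy",d,allow_pickle=True)
E
PYTHONPATH=. python3 /tmp/a.py
```

```text
Traceback (most recent call last):
  File "h.py", line 1, in <module>
    import cv2,numpy as np
ModuleNotFoundError: No module named 'cv2'
```

```bash
cp /tmp/a.py a.py; python3 a.py
```

```text
top box 0.03 (array([ 0.60773865, -0.17246498]), array([0.09036307, 0.11043599]), np.float64(0.6755390400061536))
top box 0.045 (array([ 0.6038689 , -0.17023579]), array([0.08918924, 0.10900143]), np.float64(0.6755393063222627))
top mat (array([0.52565942, 0.16898863]), array([0.2182097 , 0.18888638]), np.float64(0.2958918444937988))
side box 0.03 (array([ 0.60803125, -0.15486748]), array([0.09247771, 0.11270413]), np.float64(0.6691901971254592))
side box 0.045 (array([ 0.60311377, -0.16813333]), array([0.09071284, 0.11055329]), np.float64(0.6691908629157317))
side mat (array([0.52439514, 0.17307286]), array([0.21817123, 0.18768774]), np.float64(0.2927762456240287))
60.90834775734823 [[ 0.16927454  0.98556803  0.00133476]
 [ 0.94387348 -0.16250282  0.28756859]
 [ 0.28363531 -0.0474182  -0.95775912]] [ 0.42124485 -0.00742082  0.42988802] 2.8083
```

View pics/w0.png

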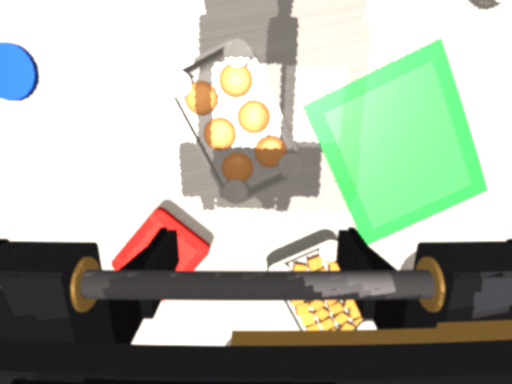

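View pics/top1.png

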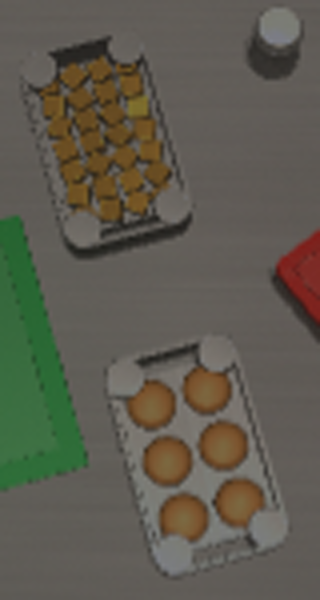

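View pics/side1.png

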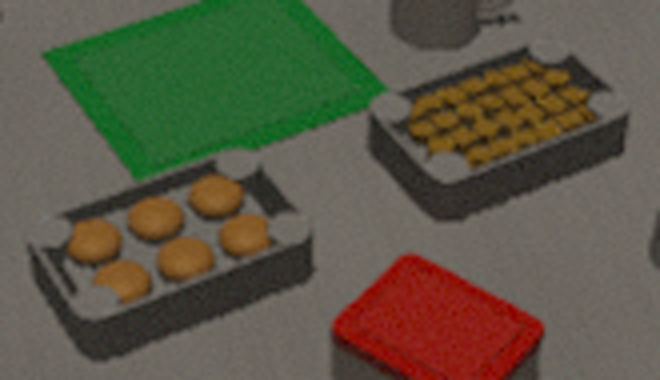

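```bash
cat > b.py <<'E'
from h import *
t=vision.get_image("top");s=vision.get_image("side")
f=lambda a,o:(np.array(a,float)+.5)/4-.5+np.array(o)
T=f([(36,70),(128,47),(176,203),(84,228),(125,380),(219,352),(270,525),(176,553)],(215,120))
# order in world: far-left, far-right, near-right, near-left
S=f([(548,50),(608,103),(450,165),(392,105),(240,162),(292,227),(96,297),(52,232)],(180,160))
Ks=[]
X=[]
for a,b in zip(T,S):
    c1,v1=rays(t,a);c2,v2=rays(s,b);A=np.stack([v1[0],-v2[0]],1)
    q=np.linalg.lstsq(A,c2-c1,rcond=None)[0]; X.append((c1+q[0]*v1[0]+c2+q[1]*v2[0])/2)
X=np.array(X);print(np.round(X,4));h=X[:,2].mean();print("h",h)
for n,d,P in(("top",t,T),("side",s,S)):
    W=onplane(d,P,h)
    # gate x axis: near->far, pan long sides
    ex=sum(W[i]-W[j] for i,j in((0,3),(1,2),(4,7),(5,6)));ey=sum(W[i]-W[j] for i,j in((0,1),(3,2),(4,5),(7,6)))
    cg,cr=W[:4].mean(0),W[4:].mean(0)
    inner=(W[[2,3]].mean(0)+W[[4,5]].mean(0))/2
    print(n,"centre",(cg+cr)/2,"inner",inner,"dist",np.linalg.norm(cg-cr),"yaw",np.arctan2(ex[1],ex[0]),np.arctan2(-ey[0],ey[1]),np.arctan2(*(cg-cr)[::-1]),np.linalg.norm(ex)/4,np.linalg.norm(ey)/4)
E
python3 b.py
```

```text
[[ 0.7719  0.0969  0.0403]
 [ 0.7913  0.0204  0.045 ]
 [ 0.6562 -0.0212  0.0458]
 [ 0.6343  0.0531  0.0451]
 [ 0.5117  0.0176  0.043 ]
 [ 0.5337 -0.0567  0.0442]
 [ 0.3963 -0.0965  0.0483]
 [ 0.3751 -0.0242  0.0429]]
h 0.0443383376513167
top centre [ 0.58374972 -0.00141274] inner [ 0.58366481 -0.001786  ] dist 0.27061144924614244 yaw 0.2985292502134519 0.29439635235249056 0.289502717681354 0.14192145767546843 0.07774026162738039
side centre [ 0.58366907 -0.00144776] inner [ 0.58453778 -0.00150055] dist 0.2698408136039561 yaw 0.2796737098849671 0.2904686621833146 0.2877392249064366 0.14181196184179864 0.07429218789400477
```

```bash
cat >> h.py <<'E'
G=np.array([0.584,-0.0014]);GY=0.290
c,s_=np.cos(GY),np.sin(GY);RG=np.array([[c,-s_],[s_,c]])
def W(x,y,z): return [*(G+RG@[x,y]),z]
def ing(b): return np.round(RG.T@(b[0]-G)*1000,1),np.round(b[1]*1000,1),round(b[2]-GY,3)
ZP=0.196
def look():
    for n in("top","side"):
        try: print(n,ing(box(n)))
        except Exception as e: print(n,e)
def stat(m): print(m,np.round(monitor.read_tcp_pos(),4),np.round(monitor.read_ft_force(),1),"t",round(monitor.read_time(),2))
E
sed -i 's/if n!="wrist": p\[:,330:\]=0; p\[280:\]=0/p[280:]=0; p[:140 if n=="side" else 0]=0; p[:,330:]=0/' h.py
cat > c.py <<'E'
from h import *
look()
r.move_gripper(0.05)
o=[np.pi,0,GY]
r.reach(W(-.118,-.166,.30),o)
r.line_to(W(-.118,-.166,ZP),rate=.1);stat("down")
r.line_to(W(-.054,-.166,ZP),rate=.04);stat("pushed")
r.line_to(W(-.075,-.166,ZP),rate=.06)
r.line_to(W(-.12,-.166,.30),rate=.15);stat("up")
look()
d=vision.get_image("top");cv2.imwrite("pics/c.png",d["pixels"][60:300,120:440].repeat(2,0).repeat(2,1))
E
python3 c.py
```

```text
top (array([ -27.8, -170.9]), array([ 89.3, 101.5]), np.float64(0.382))
side (array([ -29.3, -165.2]), array([ 90.9, 110.6]), np.float64(0.379))
down [ 0.5188 -0.1944  0.1968] [0.1 1.  0.4] t 7.14
pushed [ 0.5797 -0.1759  0.196 ] [-1.4  1.2 -0.8] t 8.89
up [ 0.5163 -0.1946  0.2992] [-0.1  0.4 -0.8] t 10.3
top (array([   7.5, -180.6]), array([ 88.6, 110.4]), np.float64(0.126))
side (array([   6.4, -179.1]), array([ 91.1, 113.2]), np.float64(0.125))
```

View pics/c.png

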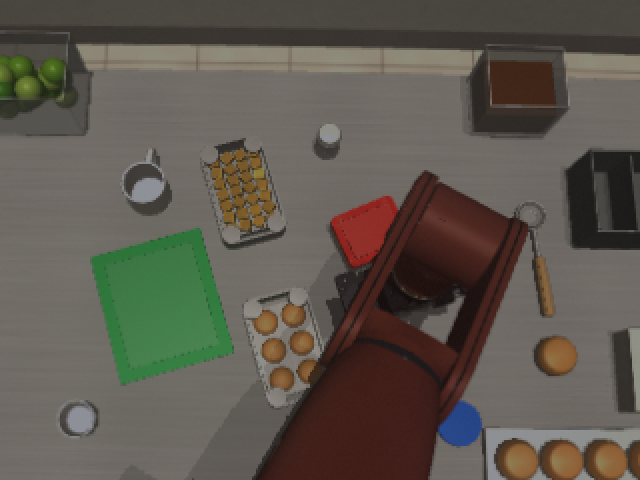

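```bash
cat > d.py <<'E'
from h import *
r.line_to(W(-.12,-.18,.32))
r.line_to(W(.079,-.18,.32),rate=.25)
r.line_to(W(.079,-.18,ZP),rate=.12);stat("down")
r.line_to(W(.0535,-.18,ZP),rate=.03);stat("pushed")
r.line_to(W(.079,-.18,ZP),rate=.08)
r.line_to(W(.079,-.18,.30),rate=.2)
q=monitor.read_qpos();best=None
for a in(GY+np.pi/2,GY-np.pi/2):
    j=solve_ik(W(0,-.268,.30),[np.pi,0,a]);print(a,j)
    if j is not None and (best is None or abs(j[5])<abs(best[1][5])): best=(a,j)
a=best[0]
r.reach(W(0,-.268,.30),[np.pi,0,a]);stat("behind")
look()
E
python3 d.py
```

```text
down [ 0.7118 -0.1515  0.1973] [ 0.2 -0.1  0. ] t 12.9
pushed [ 0.6866 -0.1585  0.1958] [ 0.4 -0.1  0.9] t 13.9
1.8607963267948966 [-0.4836348   0.49960207  1.3712207   0.          1.27076988 -0.7736348 ]
-1.2807963267948965 [-4.83634805e-01  4.99602073e-01  1.37122070e+00 -4.44089210e-16
  1.27076988e+00  2.36795785e+00]
behind [ 0.6605 -0.2579  0.299 ] [-0.3  0.3 -0.9] t 16.57
top (array([  -3.3, -174.1]), array([ 89. , 105.3]), np.float64(0.022))
side (array([ -19.2, -175.6]), array([ 61.7, 110.9]), np.float64(0.028))
```

```bash
cat > e.py <<'E'
from h import *
r.line_to(W(0,-.268,ZP),rate=.12)
r.line_to(W(0,-.172,ZP),rate=.05);stat("pushed")
r.line_to(W(0,-.19,ZP),rate=.06)
r.line_to(W(0,-.268,.33),rate=.2)
look()
d=vision.get_image("side");cv2.imwrite("pics/e.png",cv2.resize(d["pixels"][130:300,150:380],None,fx=3,fy=3))
E
python3 e.py
```

```text
pushed [ 0.6332 -0.1663  0.196 ] [ 1.1 -0.7  0.5] t 19.75
top (array([  -2.6, -107.4]), array([ 90.5, 109.3]), np.float64(0.002))
side (array([  -6.8, -105.5]), array([ 82.2, 114. ]), np.float64(-0.022))
```

View pics/e.png

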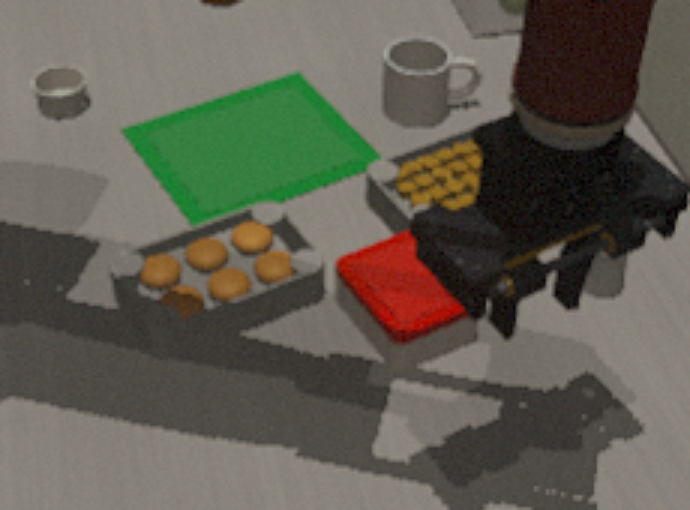

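```bash
cat > f.py <<'E'
from h import *
r.line_to(W(0,-.19,ZP),rate=.2)
for y in np.arange(-.16,.006,.015):
    r.line_to(W(0,y,ZP),rate=.04)
    F=monitor.read_ft_force();g=RG.T@F[:2]
    print(round(y,3),np.round(g,1),round(F[2],1))
    if np.hypot(*g)>15: print("stop");break
stat("end");look()
E
python3 f.py
```

```text
-0.16 [-0.2  0.4] 0.4
-0.145 [0.5 0.1] -0.8
-0.13 [-0.9  1. ] -0.0
-0.115 [1. 0.] -0.5
-0.1 [0.5 0.1] 0.3
-0.085 [-0.1 -0.1] -0.3
-0.07 [-0.6 -0.2] -0.0
-0.055 [-0.7  0.4] 0.3
-0.04 [ 0.4 -0.9] 0.7
-0.025 [0.4 0.4] 0.2
-0.01 [0.2 0.3] -0.9
0.005 [-0.5 -0.2] -0.1
end [0.5824 0.0038 0.1959] [-0.5 -0.3 -0.1] t 28.88
top (array([31.9, 59. ]), array([31.8, 17.2]), np.float64(-0.385))
side (array([ -8.3, 125.2]), array([12.9,  2.9]), np.float64(-0.014))
```

```bash
cat > g.py <<'E'
from h import *
for y in (.04,.075,.112):
    r.line_to(W(0,y,ZP),rate=.05);stat(y)
r.line_to(W(0,.092,ZP),rate=.06)
r.line_to(W(0,.05,.32),rate=.2)
r.line_to(W(0,-.13,.36),rate=.25)
look()
t=vision.get_image("top");p=t["pixels"];m=green(p)|red(p);m[280:]=0;m[:,330:]=0
mt=rect(onplane(t,big(m),.001));print("mat+box",mt)
b=box("top");R=lambda a:np.array([[np.cos(a),-np.sin(a)],[np.sin(a),np.cos(a)]])
print("in mat",R(.294).T@(b[0]-np.array([.525,.171])),b[2]-.294,monitor.read_time())
cv2.imwrite("pics/g.png",cv2.resize(p[90:300,120:400],None,fx=2.5,fy=2.5))
E
python3 g.py
```

```text
0.04 [0.5725 0.0371 0.196 ] [-0.5  0.3  0.2] t 29.82
0.075 [0.5625 0.0707 0.1959] [-0.2 -0.2 -0. ] t 30.68
0.112 [0.5519 0.1061 0.196 ] [ 0.3 -0.2  0.2] t 31.57
top (array([ -1.7, 176.1]), array([ 88.7, 107.9]), np.float64(0.006))
side (array([ -1.5, 180. ]), array([ 90.6, 110.9]), np.float64(0.007))
mat+box (array([0.52557391, 0.16906638]), array([0.21835742, 0.18822485]), np.float64(0.29438689216179503))
in mat [ 0.00532621 -0.0058757 ] -0.0035412038670445956 33.95
```

View pics/g.png

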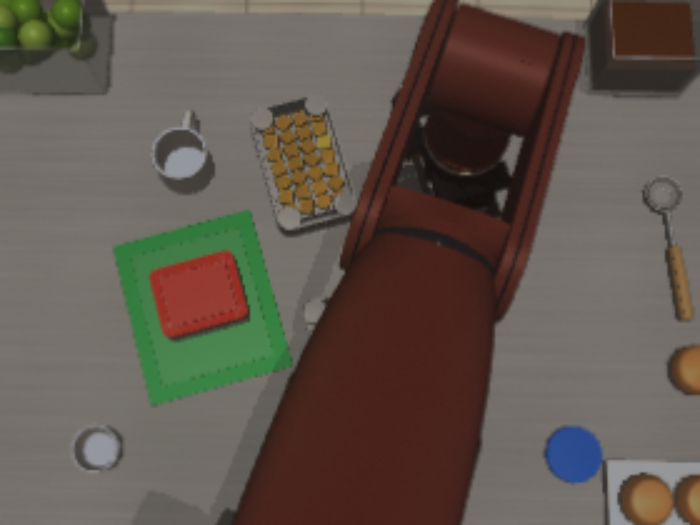

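The box (about pixel 200,295) lies centred and square on the green mat, and the arm is clear of it. I'm handing the job in.

```bash
python3 -c "
from plant import r
print(r.close_job())"
```

```text
the job is handed in; nothing more can be done
None
```

I pushed the meal box through the gap onto the green mat, about 8 mm from the mat's centre and within 0.01 rad of square by the last pictures, and handed it in at about 34 s; the hand-in call returned no verdict.

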